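# Check the gap of straightener plates with a taper gauge

### The arm

A 7-joint arm with a two-finger parallel gripper is mounted at the origin on a cart in front of the work surface, level with it; the furniture and walls round the work are solid. World frame = base frame: x ahead of the robot, y to its left, z up, the work surface at z = 0. Lengths are in m, angles in rad, forces in N, time in s.
With the tool pointing down it reaches from about 0.4 to 0.85 m from the base axis. Payload 4.5 kg.
Tool frame: the origin (TCP) lies on the centre line of the jaws, within the pads' length; the fingertips stand ahead of it and the grasp point (between the pads) lies 3 mm ahead of it (r.finger_overhang is the z of the fingertips in the tool frame, in m); z points along the fingers, y is the direction in which the jaws open and shut (so a half turn about z gives the same grasp; the last joint's range is limited). The gripper opens to 88 mm and grips with 3 to 60 N. Pads are 18 mm wide; open, the fingers measure 123 mm over their backs; the gripper's body (75 mm by 187 mm) begins 45 mm behind the grasp point.
Start: joints at [0.034, 0.689, -0.195, 1.565, 0.157, 0.902, -0.215], TCP at [0.625, 0, 0.261] pointing down, gripper open.
Joint ranges: [-3.01, 3.01], [-0.46, 2.08], [-1.47, 1.51], [0.13, 2.56], [-1, 4.14], [0.04, 2.09], [-2.66, 2.66]. Speed limits (rad/s): [2.57, 2.57, 3.14, 3.14, 3.14, 3.14, 3.14].

### API

Orientations are given as a unit quaternion [x, y, z, w].
In Python, from plant import get_state, snapshot, camera_model, workorder, boxes_of, mark_of, r gives the robot as it stands.
- The arm moves only by the tool jog_arm, never from a script. Its argument "rows" is a list of rows, each a list of 2 entries, a list of its own where there are three numbers: the shift along the tool's x, y, z normalised to -1 to 1, where 1 is 75 cm, then the turn about the tool's z normalised to -1 to 1, where 1 is 2 rad. A call has 1 to 20 rows; each row is the pose to reach, as a shift and turn from the pose commanded when the call began, along the tool's axes at that moment; what a row does not reach only later rows make up. A row lasts 1/12 s, in which the tool goes at most 41.7 mm and 7.16 degrees, less where a joint would pass 70% of its speed; a pose out of reach is approached as far as the arm can. A call with a number of a shift or a turn outside -1 to 1 is refused whole. A call with a gripper value outside its range is refused whole. "gripper" is the finger opening in mm, from 0 to 88.1, set as the call begins (left out, the last holds). The fingers move at their own pace and stop on an object; "newtons" is the grip in N (left out, the last holds). Time passes only in rows, so rows that repeat a pose let the fingers close. It gives the time, the measured TCP pose, the force and the opening at its end, in the units of the state.
- get_state(): the state, without advancing time (a new reading comes with each control period).
- snapshot(name): name is "scene" or "side" or "wrist"; returns the picture (420x560x3 uint8, red, green, blue); there is no depth.
- camera_model(name): a dict with "mtx" (3x3 intrinsics, pixels), "extrinsics" (4x4, takes a point from camera to world coordinates); the wrist camera has in their place "T_tool_cam" (4x4, takes a point from camera to tool coordinates, whose origin is the TCP and whose axes are the flange's). Camera axes: x right, y up, looking along -z (the intrinsics and any distortion apply to the point x, -y, -z); pixel columns grow to the right and rows downward; lengths in m; the calibration is good to about 2 mm. A picture is of the moment at which its call begins: read the wrist's pose just before it. camera_model takes no time and is no camera call.
- workorder.finish_job(): hands the job in, once; it reports no verdict.
Trained networks look in the newest picture that a camera, given by its name, has taken for a name from the list of things; names that differ only in an ending like _2 or _b are one class to them, and where a whole thing is asked for, a point or a joint stands for the part that bears it (a point fixed in the world has none). Each returns a list of dicts, best first, with "p" (0 to 1); they miss things now and then, are a little off and sometimes report something else, mostly with a low value. They report only what shows in the picture. A call takes as long as a camera call.
- boxes_of(thing, camera): "rect" ([left, top, right, bottom] in pixels, round what is visible of it).
- mark_of(thing, camera): "pixel" ([row, column] in pixels: a listed point, or the origin of a listed thing).
The state is a dict: "clock": time; "q": joint angles; "qd": joint speeds; "joint_torque": joint torques, N m; "tool_pos": TCP position; "eef_rot": TCP orientation; "contact_force": force on the tool from outside, world axes, zero at the start; "moment": the same for the moment, N m; "opening": opening from 0.0 (shut) to 1.0 (fully open).
Only numpy, scipy, OpenCV 4.12 (cv2) and the standard library are available. Lean on these libraries where they do the work, as an engineer would, in place of code of your own. Each camera call takes 0.05 s, during which the arm holds its last target.

### The job

Press the lever of the little checking stand all the way down so that the straightener plates close. Then take the taper gauge by its handle, keep it level, and slide its blade straight in between the two plates from the front until it drags snugly on both of them (about 5 N of drag), without forcing it. Finish while still holding the gauge there at that depth; do not let go of it.

Things in the scene. Friction and masses are not known exactly. Their poses are not given: they have to be found in the camera images.
- stand: Grey C-shaped checking stand, fixed to the worktop. Origin on the worktop under the middle of its plates; its +x points from the open front (mouth of the plates) to the column at the back, +y to its left, z up. Base 150 x 110 x 12 mm, from x = -50 to 100 mm; column at x = 49 to 75 mm, 98 mm tall; overarm (44 mm wide, top at 102 mm) from x = -20 to 75 mm above the plates.
- mouth (a point): Middle of the front mouth between the two plates when closed, 34 mm in front of the stand's origin and 50 mm above the worktop. Axes as the stand's: the gauge goes in along +x.
- upper_plate: Upper straightener plate, dark steel, 62 x 40 mm, 7 mm thick. Origin in the middle of its working face (the underside). It rises with the lever, 12 mm per rad, and with the lever fully down sits 2.5 mm above the level of point mouth. It floats: it can be pushed up to 4 mm higher against a spring (about 2 N to start, then 3 N per mm). Its front edge is bevelled, flaring outward by about 5 mm.
- lower_plate: Lower straightener plate, the same, facing up. Origin in the middle of its working face (the top). It rests 1.7 to 3.3 mm below the level of point mouth (it differs from one stand to the next, so the closed gap is 4.2 to 5.8 mm) and can be pushed down 4 mm against a like spring.
- cam_lever (a joint): Lever on top of the stand, in rad: 0 = level, fully down, plates closed; it starts raised by 0.45 to 0.7. It points to the stand's right (-y) and swings about an axis along the stand's x; it stays where it is left (friction 0.3 N m). Press it down with closed fingers on its paddle.
- lever_hinge (a point): Axis of the lever, 116 mm above the worktop; axes as the stand's.
- lever_paddle (a point): Middle of the top face of the black paddle (26 x 44 x 14 mm) at the lever's end, 85 mm from the lever's axis along the lever and 7 mm above its centre line; it moves with the lever.
- gauge_grip (a point): Taper gauge, loose, lying on the worktop, 80 g: centre of its black handle, 11 mm above the worktop (handle 90 x 20 x 22 mm, long along x). +x points along the blade to its tip, z up. The steel blade is 20 mm wide and lies on the handle's centre line; it grows evenly from 2.5 mm thick at the tip to 10 mm thick at the handle, over 75 mm.
- gauge_tip (a point): Middle of the tip of the gauge's blade, 120 mm along +x from the centre of the handle. With a closed gap of 5 mm it is about 30 mm past point mouth when it first touches both plates and 40 to 50 mm past it when snug; each mm more or less of gap makes 10 mm of depth.
- gauge: The same taper gauge; origin under the centre of its handle, 11 mm below it.

How it is judged:
By the outcome, as a careful person would: the job done as asked, in the order asked, and still so for the second after the job is handed in, while the arm keeps its last pose, push and grip.
It also fails if it takes over 67 s, if anything falls off the work surface, if the arm or the gripper's body presses on something with over 40 N, if the wrist force passes 120 N, or if a joint passes its speed limit or range.

## Working session

There is one attempt and no reset: what is moved stays moved. The work goes in short steps, Python scripts to look and compute and a tool call to move; the robot and the scene stay as the last step left them, time stands still between calls to the robot, and variables do not carry over. Pictures are saved under pics/ and viewed, and the job is handed in when it is done.

Besides the shell and the picture viewer there is one more tool, called after "Emit:" as name(argument=value, ...), one argument or row to a line, values as JSON. jog_arm: Moves the arm, as the interface text tells. Scaled input: -1 to 1 covers 75 cm each way for a shift and 2 rad each way for a turn. Its arguments: {"type":"object","properties":{"rows":{"type":"array"},"gripper":{"type":"number"},"newtons":{"type":"number"}},"required":["rows"]}

```bash
ls; mkdir -p pics; cat > h.py <<'E'
import numpy as np, cv2
from scipy.spatial.transform import Rotation as R
from plant import get_state, snapshot, camera_model, workorder, boxes_of, mark_of, r
def snap(cam,name):
    s=get_state(); im=snapshot(cam); cv2.imwrite('pics/'+name+'.png',im[:,:,::-1]); return s
def ext(cam,s=None):
    m=camera_model(cam)
    if 'extrinsics' in m: return m,np.array(m['extrinsics'])
    T=np.eye(4);T[:3,:3]=R.from_quat(s['eef_rot']).as_matrix();T[:3,3]=s['tool_pos']
    return m,T@np.array(m['T_tool_cam'])
def ray(cam,pix,s=None):
    m,E=ext(cam,s); K=np.array(m['mtx']); d=np.zeros(5)
    for k in m:
        if 'dist' in k and m[k] is not None: d=np.array(m[k],float)
    u=cv2.undistortPoints(np.array([[[pix[1],pix[0]]]],float),K,d)[0,0]
    v=E[:3,:3]@np.array([u[0],-u[1],-1]); return E[:3,3],v/np.linalg.norm(v)
def onz(cam,pix,z,s=None):
    o,v=ray(cam,pix,s); return o+v*(z-o[2])/v[2]
def proj(cam,P,s=None):
    m,E=ext(cam,s); K=np.array(m['mtx']); d=np.zeros(5)
    for k in m:
        if 'dist' in k and m[k] is not None: d=np.array(m[k],float)
    p=np.linalg.inv(E)@np.append(P,1); p=np.array([p[0],-p[1],-p[2]])
    return cv2.projectPoints(p[None],np.zeros(3),np.zeros(3),K,d)[0][0,0][::-1]
def tri(obs):
    A=np.zeros((3,3));b=np.zeros(3)
    for o,v in obs:
        M=np.eye(3)-np.outer(v,v);A+=M;b+=M@o
    X=np.linalg.solve(A,b); return X,[np.linalg.norm((np.eye(3)-np.outer(v,v))@(X-o)) for o,v in obs]
E
python3 - <<'E'
from h import *
s=get_state();print(s, r.finger_overhang)
for c in ['scene','side','wrist']:
    s=snap(c,c+'0'); print(c,camera_model(c))
    for t in ['stand','gauge_grip','gauge_tip','lever_paddle','lever_hinge','mouth']:
        try: print(t,[(np.round(x['pixel']),round(x['p'],2)) for x in mark_of(t,c)][:2])
        except Exception as e: print(t,e)
E
```

```text
pics
{'clock': 0.0, 'q': array([ 0.033771  ,  0.68999206, -0.1945197 ,  1.56637709,  0.1573138 ,
        0.9025178 , -0.21507203]), 'qd': array([-0.00021626,  0.00141546,  0.00030209,  0.00054022,  0.00028993,
       -0.00216752,  0.00095505]), 'joint_torque': array([ 3.38560185e-04, -5.27571630e+01, -1.26686912e+00, -1.53434461e+01,
       -5.26333472e-02,  6.56995355e-03,  1.65937727e-04]), 'tool_pos': array([ 6.24382901e-01, -3.12287589e-05,  2.59896309e-01]), 'eef_rot': array([ 7.07050448e-01,  7.07162471e-01, -7.22251277e-04, -6.17227837e-04]), 'contact_force': array([ 0.1859588,  0.5176982, -0.767048 ]), 'moment': array([-0.00407609,  0.00766167, -0.01980743]), 'opening': 0.9990489883865338} 0.022
scene {'mtx': array([[421.71239244,   0.        , 273.81181808],
       [  0.        , 421.71239244, 212.17019817],
       [  0.        ,   0.        ,   1.        ]]), 'extrinsics': array([[ 0.83801618,  0.37965961, -0.39190235,  0.18643131],
       [-0.54562812,  0.57736069, -0.60740809, -0.38311883],
       [-0.00433931,  0.72285076,  0.69099056,  0.67360878],
       [ 0.        , 
[... 1126 characters left out ...]

       [  0.        , 341.63571523, 211.95254294],
       [  0.        ,   0.        ,   1.        ]]), 'T_tool_cam': array([[-3.46508377e-04,  9.59630775e-01,  2.81262609e-01,
         7.14042169e-02],
       [ 9.99999937e-01,  3.52347160e-04,  2.98126259e-05,
         1.21096624e-03],
       [-7.04929679e-05,  2.81262601e-01, -9.59630837e-01,
        -1.24256528e-01],
       [ 0.00000000e+00,  0.00000000e+00,  0.00000000e+00,
         1.00000000e+00]])}
stand [(array([133., 232.]), 0.95)]
gauge_grip []
gauge_tip [(array([252., 187.]), 0.42)]
lever_paddle [(array([252., 188.]), 0.84)]
lever_hinge [(array([164., 256.]), 0.86)]
mouth [(array([113., 198.]), 0.83), (array([164., 253.]), 0.18)]
```

```bash
python3 -c "
import cv2
for c in ['scene','side']:
    i=cv2.imread('pics/%s0.png'%c)[130:330,160:460]; cv2.imwrite('pics/%s0c.png'%c,cv2.resize(i,None,fx=2.6,fy=2.6,interpolation=2))"
```

```text
(no output)
```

View pics/scene0c.png

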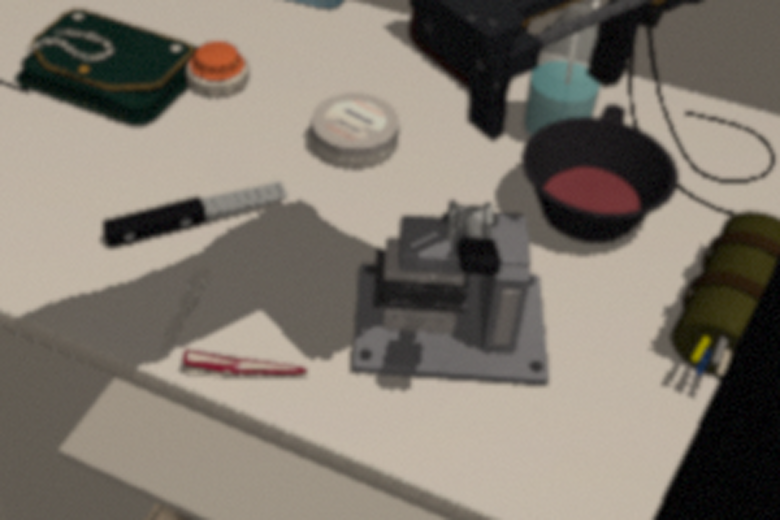

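View pics/side0c.png

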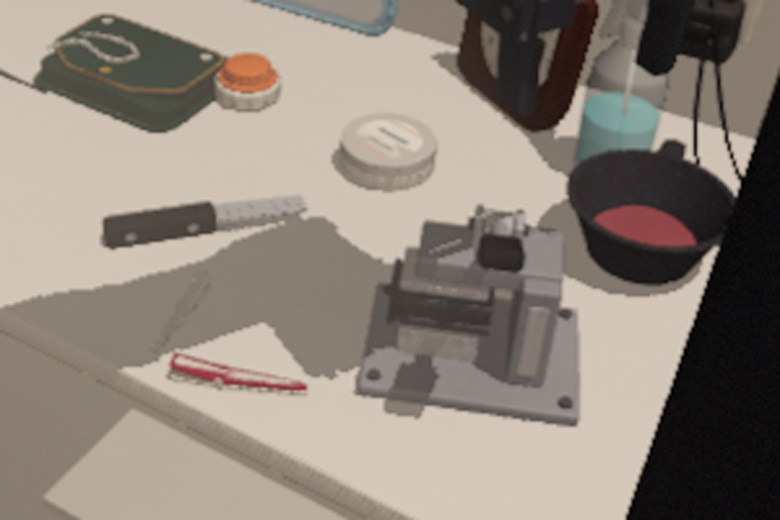

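View pics/wrist0.png

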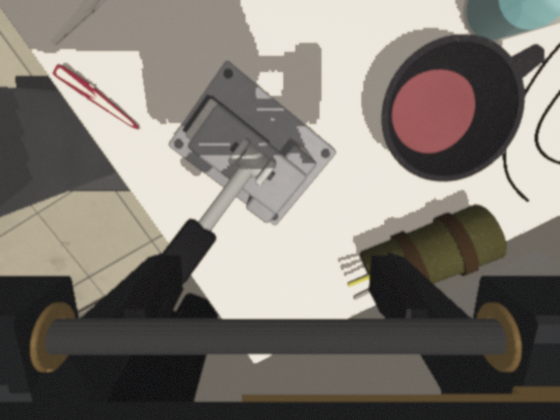

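View pics/scene0.png

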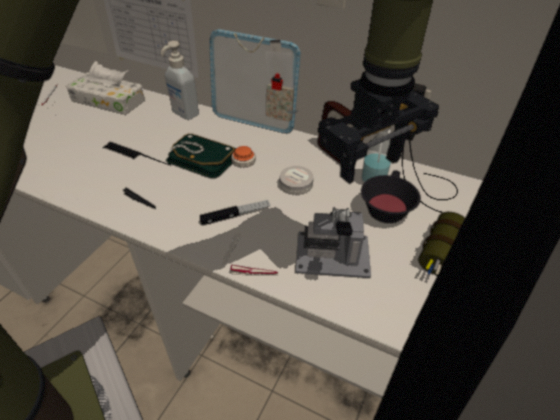

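```bash
python3 - <<'E'
from h import *
s={'tool_pos':np.array([.62438,0,.2599]),'eef_rot':np.array([.70705,.70716,-.00072,-.00062])}
for p in [(62,228),(143,170),(152,335),(222,275)]: print('base w',onz('wrist',p,.012,s).round(4))
print('hinge',onz('wrist',(164,256),.116,s).round(4),'paddle .15,.17',onz('wrist',(252,188),.15,s),onz('wrist',(252,188),.17,s))
for c,p,t in [('scene',(218,202),(202,269)),('side',(219,201),(208,276))]:
    print(c,'handle end',onz(c,p,.011).round(4),'tip',onz(c,t,.011).round(4))
print('side grip',onz('side',(218,220),.011),'stand',onz('side',(263,327),0),onz('scene',(253,324),0),'wrist',onz('wrist',(133,232),0,s), 'hinge',onz('side',(217,350),.116),onz('scene',(213,339),.116))
print(get_state()['clock'])
E
```

```text
base w [0.5775 0.1195 0.012 ]
base w [0.5121 0.0393 0.012 ]
base w [0.6895 0.0297 0.012 ]
base w [ 0.6247 -0.0497  0.012 ]
hinge [0.6101 0.032  0.116 ] paddle .15,.17 [ 0.56070247 -0.02814669  0.15      ] [ 0.56626425 -0.01964178  0.17      ]
scene handle end [0.4173 0.272  0.011 ] tip [0.5716 0.2343 0.011 ]
side handle end [0.4139 0.2713 0.011 ] tip [0.5698 0.2359 0.011 ]
side grip [0.4500436  0.25709053 0.011     ] stand [0.58250673 0.05552558 0.        ] [0.58881069 0.04729884 0.        ] wrist [0.57748882 0.0490679  0.        ] hinge [0.60440647 0.03668385 0.116     ] [0.60534817 0.03679033 0.116     ]
1.05
```

Emit:
jog_arm(
  rows=[
    [[-0.015, -0.04, 0.02], 0],
    [[-0.0293, -0.0787, 0.05], 0],
    [[-0.0293, -0.0787, 0.05], 0],
    [[-0.0293, -0.0787, 0.05], 0],
    [[-0.0293, -0.0787, 0.05], 0],
    [[-0.0293, -0.0787, 0.05], 0],
    [[-0.0293, -0.0787, 0.05], 0],
    [[-0.0293, -0.0787, 0.05], 0],
    [[-0.0293, -0.0787, 0.05], 0],
    [[-0.0293, -0.0787, 0.05], 0],
    [[-0.0293, -0.0787, 0.05], 0],
  ],
  gripper=0,
  newtons=20,
)

```text
clock: 1.97
tool_pos: [0.5662, -0.0219, 0.2233]
eef_rot: [0.707, 0.707, 0.0, 0.0]
contact_force: [-0.4, -1.0, -0.3]
opening: 0.188
```

```bash
python3 - <<'E'
from h import *
for c in ['side','wrist']:
    s=snap(c,c+'1')
print({k:np.round(s[k],4) for k in ['clock','tool_pos','contact_force','opening','q']})
i=cv2.imread('pics/side1.png')[130:330,260:460]; cv2.imwrite('pics/side1c.png',cv2.resize(i,None,fx=3,fy=3,interpolation=2))
E
```

```text
{'clock': np.float64(2.0167), 'tool_pos': array([ 0.5661, -0.0219,  0.2233]), 'contact_force': array([-0.0722, -2.1253,  0.1787]), 'opening': np.float64(0.1432), 'q': array([ 0.0708,  0.6613, -0.1903,  1.7851,  0.1788,  0.7117, -0.2161])}
```

View pics/side1c.png

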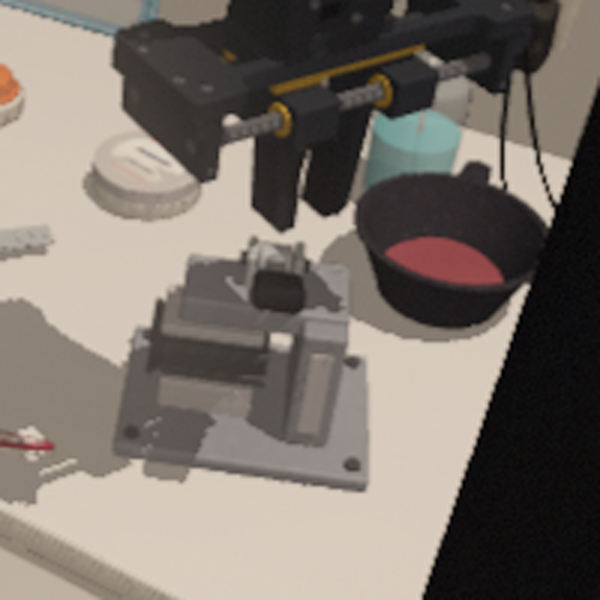

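View pics/wrist1.png

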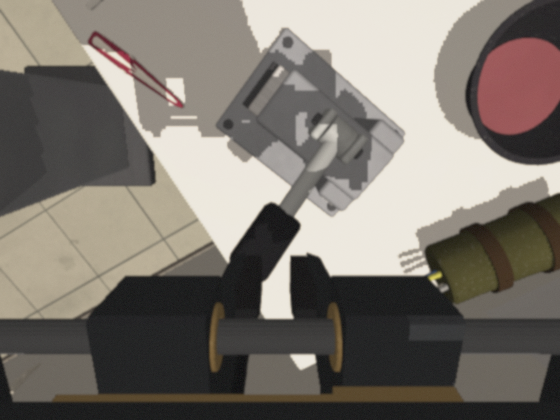

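```bash
python3 - <<'E'
from h import *
s0={'tool_pos':np.array([.62438,0,.2599]),'eef_rot':np.array([.70705,.70716,-.00072,-.00062])}
s=get_state()
for t in ['lever_paddle','lever_hinge','stand','mouth']: print(t,[(np.round(x['pixel']),round(x['p'],2)) for x in mark_of(t,'wrist')][:2])
print([(np.round(x['rect']),round(x['p'],2)) for x in boxes_of('lever_paddle','wrist')][:2])
m=mark_of('lever_paddle','wrist')
if m:
    X,e=tri([ray('wrist',(252,188),s0),ray('wrist',m[0]['pixel'],s)]);print(X,e)
    for z in (.15,.16,.17,.18):print(z,onz('wrist',m[0]['pixel'],z,s).round(4))
m=mark_of('lever_hinge','wrist')
X,e=tri([ray('wrist',(164,256),s0),ray('wrist',m[0]['pixel'],s)]);print(X,e)
for c in [(28,287),(124,217),(137,404),(214,333)]: print(onz('wrist',c,.012,s).round(4))
print('tip px',proj('wrist',s['tool_pos']-[0,0,.022],s))
E
```

```text
lever_paddle [(array([244., 270.]), 0.72)]
lever_hinge [(array([138., 337.]), 0.92)]
stand [(array([110., 289.]), 0.79)]
mouth [(array([ 87., 258.]), 0.59)]
[(array([232., 117., 357., 280.]), 0.83)]
[ 0.5642452  -0.0233826   0.16275089] [np.float64(0.0006087148493103596), np.float64(0.0006087148493104113)]
0.15 [ 0.5641 -0.0291  0.15  ]
0.16 [ 0.5643 -0.0251  0.16  ]
0.17 [ 0.5644 -0.0212  0.17  ]
0.18 [ 0.5646 -0.0172  0.18  ]
[0.60951763 0.03143894 0.10866372] [np.float64(0.0004872817237393743), np.float64(0.00048728172373937756)]
[0.5776 0.1206 0.012 ]
[0.5117 0.0384 0.012 ]
[0.691  0.0262 0.012 ]
[ 0.6263 -0.0511  0.012 ]
tip px [270.26786448 272.83304281]
```

Emit:
jog_arm(
  rows=[
    [[0, 0, 0.02], 0],
    [[0, 0, 0.04], 0],
    [[-0.002, -0.001, 0.052], 0],
    [[-0.004, -0.003, 0.06], 0],
    [[-0.006, -0.005, 0.068], 0],
    [[-0.008, -0.007, 0.076], 0],
    [[-0.01, -0.009, 0.084], 0],
    [[-0.012, -0.01, 0.092], 0],
    [[-0.014, -0.011, 0.098], 0],
    [[-0.014, -0.011, 0.102], 0],
    [[-0.014, -0.011, 0.102], 0],
  ],
)

```text
clock: 3.33
tool_pos: [0.5576, -0.0323, 0.1461]
eef_rot: [0.707, 0.707, -0.0, -0.0]
contact_force: [0.0, 0.6, -0.2]
opening: 0.004
```

Emit:
jog_arm(
  rows=[
    [[0, 0, 0.002], 0],
    [[0, 0, 0.004], 0],
    [[0, 0, 0.004], 0],
  ],
)

```text
clock: 3.58
tool_pos: [0.5576, -0.0324, 0.1451]
eef_rot: [0.707, 0.707, -0.0, 0.0]
contact_force: [-3.3, 0.1, 14.1]
opening: 0.006
```

```bash
python3 - <<'E'
from h import *
for c in ['side','wrist']:
    s=snap(c,c+'2')
print({k:np.round(s[k],4) for k in ['clock','tool_pos','contact_force','opening','q']})
i=cv2.imread('pics/side2.png')[130:330,260:460]; cv2.imwrite('pics/side2c.png',cv2.resize(i,None,fx=3,fy=3,interpolation=2))
E
```

```text
{'clock': np.float64(3.6333), 'tool_pos': array([ 0.5576, -0.0324,  0.1451]), 'contact_force': array([-3.9345,  0.3992, 13.6263]), 'opening': np.float64(0.0072), 'q': array([ 0.0678,  0.7697, -0.1562,  1.8694,  0.2208,  0.5188, -0.2372])}
```

View pics/side2c.png

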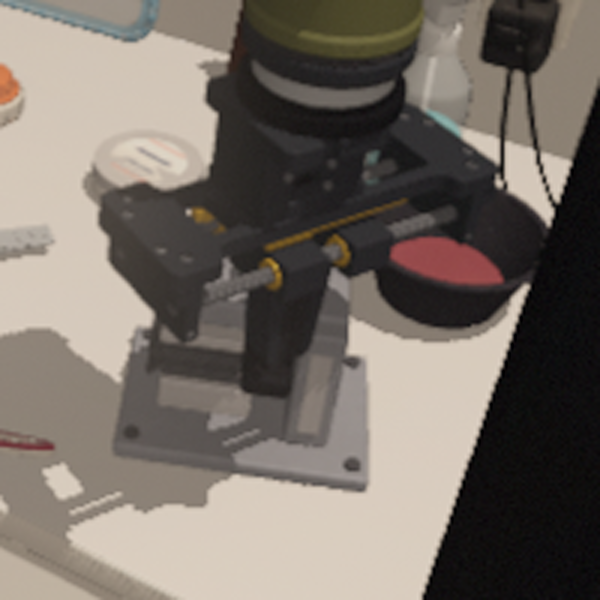

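View pics/wrist2.png

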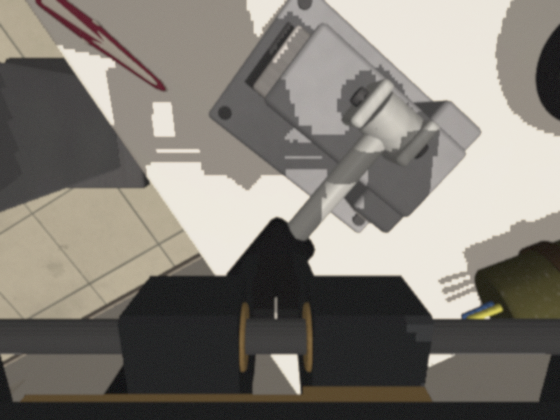

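Emit:
jog_arm(
  rows=[
    [[0, 0, -0.04], 0],
    [[0, 0, -0.0933], 0],
    [[0.03, -0.01, -0.0933], 0.06],
    [[0.06, -0.02, -0.0933], 0.12],
    [[0.1, -0.035, -0.0933], 0.18],
    [[0.14, -0.05, -0.0933], 0.24],
    [[0.18, -0.065, -0.0933], 0.3],
    [[0.22, -0.08, -0.0933], 0.36],
    [[0.26, -0.095, -0.0933], 0.42],
    [[0.3, -0.11, -0.0933], 0.48],
    [[0.34, -0.125, -0.0933], 0.54],
    [[0.38, -0.135, -0.0933], 0.6],
    [[0.392, -0.1355, -0.0933], 0.66],
    [[0.392, -0.1355, -0.0933], 0.72],
    [[0.392, -0.1355, -0.0933], 0.78],
    [[0.392, -0.1355, -0.0933], 0.84],
    [[0.392, -0.1355, -0.0933], 0.9],
    [[0.392, -0.1355, -0.0933], 0.9],
    [[0.392, -0.1355, -0.0933], 0.9],
  ],
  gripper=60,
)

```text
clock: 5.27
tool_pos: [0.4558, 0.2616, 0.2135]
eef_rot: [0.994, -0.113, -0.0, 0.0]
contact_force: [0.2, 0.4, -0.5]
opening: 0.681
```

```bash
python3 - <<'E'
from h import *
for c in ['side','wrist']:
    s=snap(c,c+'3')
print({k:np.round(s[k],4) for k in ['clock','tool_pos','eef_rot','contact_force','opening','q']})
print(R.from_quat(s['eef_rot']).as_matrix().round(4))
for t in ['gauge_grip','gauge_tip','gauge','mouth']: print(t,[(np.round(x['pixel']),round(x['p'],2),onz('wrist',x['pixel'],.011,s).round(4)) for x in mark_of(t,'wrist')][:2])
i=cv2.imread('pics/side3.png')[130:330,260:460]; cv2.imwrite('pics/side3c.png',cv2.resize(i,None,fx=3,fy=3,interpolation=2))
E
```

```text
{'clock': np.float64(5.3167), 'tool_pos': array([0.4559, 0.2616, 0.2136]), 'eef_rot': array([ 9.936e-01, -1.126e-01, -1.000e-04,  1.000e-04]), 'contact_force': array([-0.5741, -0.253 ,  0.2196]), 'opening': np.float64(0.6763), 'q': array([-0.8541,  0.6662,  0.4087,  1.9325, -0.4303,  0.6294, -1.9671])}
[[ 9.746e-01 -2.237e-01 -3.000e-04]
 [-2.237e-01 -9.746e-01 -3.000e-04]
 [-2.000e-04  3.000e-04 -1.000e+00]]
gauge_grip [(array([192., 274.]), 0.77, array([0.4544, 0.2629, 0.011 ]))]
gauge_tip [(array([ 55., 278.]), 0.67, array([0.5736, 0.2317, 0.011 ]))]
gauge [(array([187., 276.]), 0.76, array([0.4591, 0.2592, 0.011 ]))]
mouth [(array([ 20., 491.]), 0.87, array([0.5598, 0.0479, 0.011 ]))]
```

View pics/side3c.png

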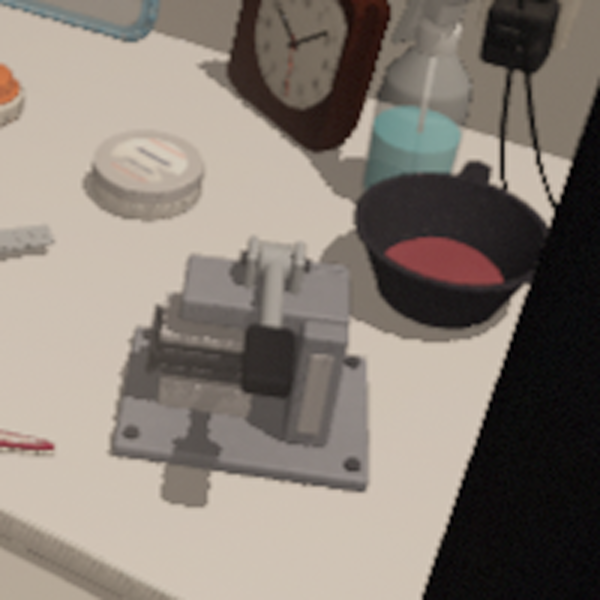

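View pics/wrist3.png

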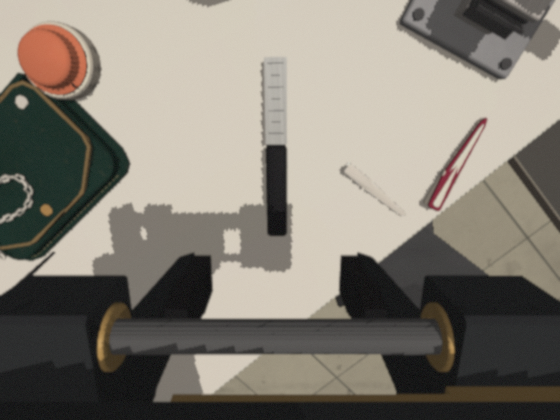

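```bash
python3 - <<'E'
from h import *
s=get_state()
M=R.from_quat(s['eef_rot']).as_matrix()
f=lambda p,z:(M.T@(onz('wrist',p,z,s)-s['tool_pos'])).round(4)
for n,p,z in [('front',(146,276),.022),('back',(235,277),.022),('tip',(58,275.5),.012),('Ll',(190,267),.022),('Lr',(190,287),.022)]: print(n,f(p,z))
E
```

```text
front [0.044  0.0013 0.1917]
back [-0.0424  0.0023  0.1918]
tip [0.1192 0.0008 0.2017]
Ll [ 0.0029 -0.0072  0.1918]
Lr [0.0029 0.0117 0.1917]
```

Emit:
jog_arm(
  rows=[
    [[0, 0.002, 0.05], 0],
    [[0, 0.002, 0.1], 0],
    [[0, 0.002, 0.15], 0],
    [[0, 0.002, 0.2], 0],
    [[0, 0.002, 0.23], 0],
    [[0, 0.002, 0.245], 0],
    [[0, 0.002, 0.251], 0],
    [[0, 0.002, 0.251], 0],
  ],
  gripper=45,
)

```text
clock: 6.23
tool_pos: [0.456, 0.2599, 0.0253]
eef_rot: [0.993, -0.114, -0.0, 0.0]
contact_force: [0.3, 0.4, 0.3]
opening: 0.508
```

Emit:
jog_arm(
  rows=[
    [[0, 0, 0], 0],
    [[0, 0, 0], 0],
    [[0, 0, 0], 0],
    [[0, 0, 0], 0],
    [[0, 0, 0], 0],
    [[0, 0, 0], 0],
    [[0, 0, 0], 0],
    [[0, 0, 0], 0],
    [[0, 0, 0], 0],
    [[0, 0, 0], 0],
  ],
  gripper=5,
  newtons=40,
)

```text
clock: 7.07
tool_pos: [0.4563, 0.2605, 0.0265]
eef_rot: [0.993, -0.114, 0.001, -0.001]
contact_force: [-1.5, 0.2, 7.6]
opening: 0.222
```

Emit:
jog_arm(
  rows=[
    [[0, 0, -0.03], 0],
    [[0, 0, -0.07], 0],
    [[0, 0, -0.126], 0],
    [[0, 0.03, -0.126], 0.05],
    [[0, 0.06, -0.126], 0.1],
    [[0.002, 0.09, -0.126], 0.15],
    [[0.004, 0.11, -0.126], 0.2],
    [[0.0047, 0.1275, -0.126], 0.2235],
    [[0.0047, 0.1275, -0.126], 0.2235],
    [[0.0047, 0.1275, -0.126], 0.2235],
    [[0.0047, 0.1275, -0.126], 0.2235],
  ],
)

```text
clock: 7.98
tool_pos: [0.4378, 0.1674, 0.12]
eef_rot: [0.944, -0.33, 0.0, -0.001]
contact_force: [0.7, 0.4, -0.5]
opening: 0.224
```

```bash
python3 - <<'E'
from h import *
for c in ['side','scene','wrist']:
    s=snap(c,c+'4')
    for t in ['gauge_grip','gauge_tip','mouth','stand','lever_hinge','lever_paddle']: print(c,t,[(np.round(x['pixel']),round(x['p'],2)) for x in mark_of(t,c)][:2])
print({k:np.round(s[k],4) for k in ['clock','tool_pos','eef_rot','contact_force','moment','opening','q']})
print(R.from_quat(s['eef_rot']).as_matrix().round(4))
i=cv2.imread('pics/side4.png')[130:330,180:460]; cv2.imwrite('pics/side4c.png',cv2.resize(i,None,fx=2.8,fy=2.8,interpolation=2))
E
```

```text
side gauge_grip [(array([208., 228.]), 0.75)]
side gauge_tip [(array([215., 294.]), 0.9)]
side mouth [(array([245., 311.]), 0.58)]
side stand [(array([267., 328.]), 0.56), (array([245., 350.]), 0.55)]
side lever_hinge [(array([220., 348.]), 0.65)]
side lever_paddle [(array([243., 346.]), 0.85)]
scene gauge_grip [(array([213., 230.]), 0.85)]
scene gauge_tip [(array([219., 289.]), 0.65), (array([245., 343.]), 0.64)]
scene mouth [(array([235., 299.]), 0.69)]
scene stand [(array([254., 323.]), 0.56)]
scene lever_hinge [(array([214., 340.]), 0.65)]
scene lever_paddle [(array([244., 344.]), 0.79)]
wrist gauge_grip [(array([288., 277.]), 0.67)]
wrist gauge_tip []
wrist mouth []
wrist stand []
wrist lever_hinge []
wrist lever_paddle []
{'clock': np.float64(8.6833), 'tool_pos': array([0.4375, 0.1662, 0.12  ]), 'eef_rot': array([ 9.434e-01, -3.317e-01,  1.000e-04, -0.000e+00]), 'contact_force': array([ 0.4374, -0.2809, -1.0675]), 'moment': array([ 0.1467,  0.0716, -0.0423]), 'opening': np.float64(0.2184), 'q': array([-0.6275,  0.7759,  0.2736,  2.1608, -0.715 ,  0.2927, -1.9832])}
[[ 7.800e-01 -6.258e-01  1.000e-04]
 [-6.258e-01 -7.800e-01  0.000e+00]
 [ 1.000e-04 -1.000e-04 -1.000e+00]]
```

View pics/side4c.png

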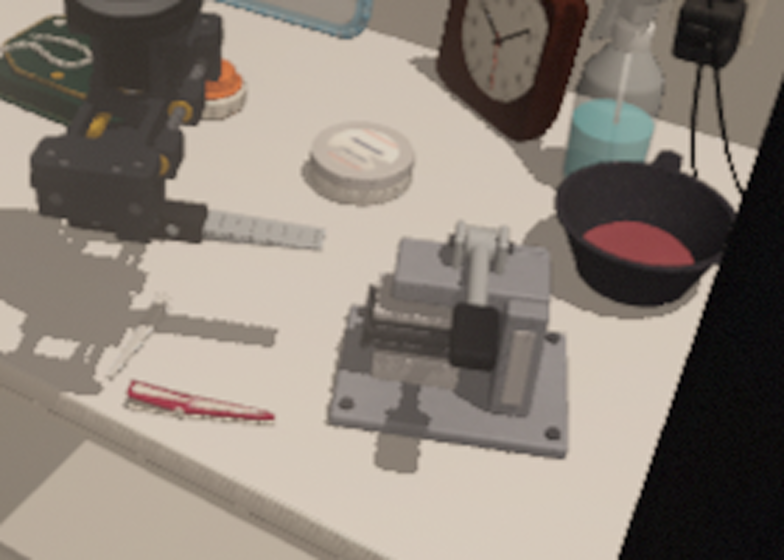

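View pics/wrist4.png

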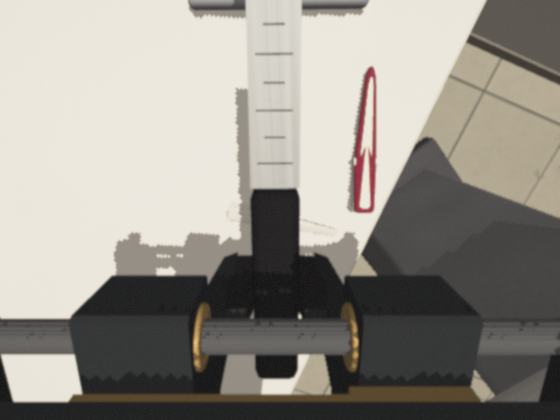

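```bash
python3 - <<'E'
from h import *
s=get_state(); p=s['tool_pos']; M=R.from_quat(s['eef_rot']).as_matrix()
print(p,s['contact_force'],s['clock'])
for d in (.0135,.0155):
  for c in ('side','scene'):
    print(d,c,[proj(c,p+M@np.array([x,0.001,d])).round(1) for x in (.045,.12)])
# tip location under z assumption, side/scene
for c,px in (('side',(215,294)),('scene',(219,289))):
    q=onz(c,px,p[2]-.0155); print(c,(M.T@(q-p)).round(4))
# stand model reprojection
a=np.deg2rad(-38.8); X=np.array([np.cos(a),np.sin(a),0]);Y=np.array([-X[1],X[0],0]);O=np.array([.5822,.0493,0])
for c in ('side','scene'):
    im=cv2.imread(f'pics/{c}4.png')
    def pt(x,y,z): q=proj(c,O+X*x+Y*y+[0,0,z]); return (int(round(q[1]*4)),int(round(q[0]*4)))
    im=cv2.resize(im,None,fx=4,fy=4,interpolation=2)
    def loop(L,col):
        cv2.polylines(im,[np.array([pt(*l) for l in L])],True,col,1)
    loop([(-.05,-.055,.012),(.1,-.055,.012),(.1,.055,.012),(-.05,.055,.012)],(0,0,255))
    loop([(-.02,-.022,.102),(.075,-.022,.102),(.075,.022,.102),(-.02,.022,.102)],(0,255,0))
    loop([(-.031,-.02,.0525),(.031,-.02,.0525)],(255,0,255))
    loop([(-.031,-.02,.0475),(.031,-.02,.0475)],(255,255,0))
    q=pt(-.034,0,.05);
    t=proj(c,p+M@np.array([.12,0.001,.0155])); cv2.circle(im,(int(t[1]*4),int(t[0]*4)),3,(0,0,255),-1)
    print(c,q); cv2.imwrite(f'pics/{c}4o.png',im[720:1260,1020:1620] if c=='scene' else im[720:1300,1040:1640])
E
```

```text
[0.43749766 0.16615781 0.11996389] [-0.26667394  0.12017273 -0.20685998] 9.0333
0.0135 side [array([210.2, 254.7]), array([215.9, 296.6])]
0.0135 scene [array([212.8, 252.1]), array([215.3, 290.6])]
0.0155 side [array([211.1, 254.7]), array([216.8, 296.6])]
0.0155 scene [array([213.5, 252.2]), array([216. , 290.6])]
side [ 0.1148 -0.003   0.0155]
scene [0.1175 0.0094 0.0155]
side (1250, 970)
scene (1223, 945)
```

View pics/side4o.png

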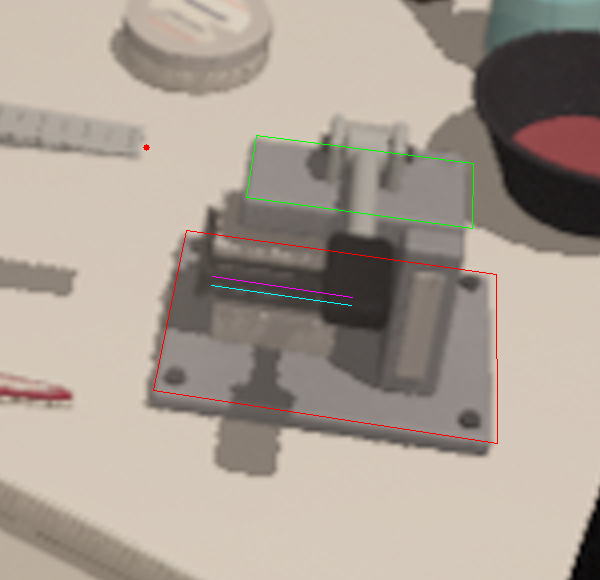

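View pics/scene4o.png

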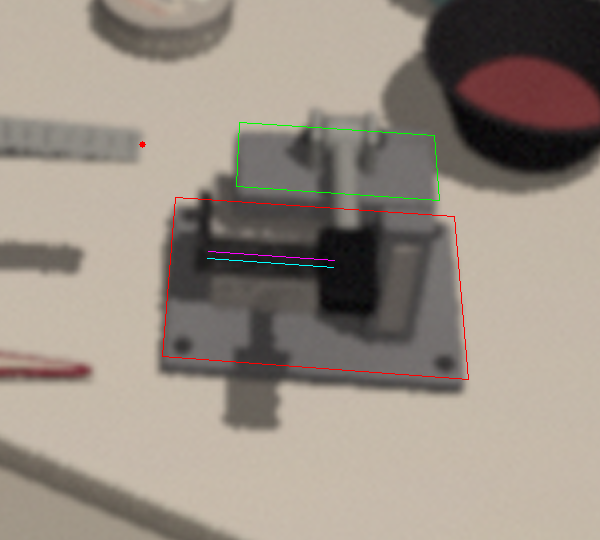

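```bash
python3 - <<'E'
from h import *
s=get_state(); p=s['tool_pos']; M=R.from_quat(s['eef_rot']).as_matrix()
f=lambda q,z:(M.T@(onz('wrist',q,z,s)-p)).round(4)
print('base front',f((6,190),.012),f((6,368),.012))
print('blade',f((60,247),.108),f((60,302),.108), f((180,250),.109),f((180,299.5),.109))
im=cv2.imread('pics/wrist4.png')[0:40,150:420]; cv2.imwrite('pics/w4c.png',cv2.resize(im,None,fx=2.9,fy=2.9))
a=np.deg2rad(-38.8); X=np.array([np.cos(a),np.sin(a),0]);O=np.array([.5822,.0493,0])
print('model base front', (M.T@(O-.05*X-p)).round(4),'mouth',(M.T@(O-.034*X-p)).round(4))
E
```

```text
base front [ 0.1353 -0.0513  0.108 ] [0.1352 0.0558 0.108 ]
blade [ 0.0925 -0.0103  0.012 ] [0.0925 0.0099 0.012 ] [ 0.048  -0.0101  0.011 ] [0.048  0.0098 0.011 ]
model base front [0.136  0.0005 0.12  ] mouth [0.152  0.0006 0.12  ]
```

View pics/w4c.png

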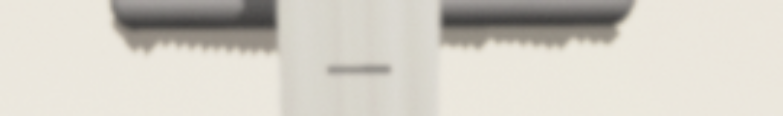

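Emit:
jog_arm(
  rows=[
    [[0, 0.0033, 0.03], 0],
    [[0, 0.0033, 0.06], 0],
    [[0, 0.0033, 0.0727], 0],
    [[0, 0.0033, 0.0727], 0],
    [[0.015, 0.0033, 0.0727], 0],
    [[0.03, 0.0033, 0.0727], 0],
    [[0.038, 0.0033, 0.0727], 0],
    [[0.044, 0.0033, 0.0727], 0],
    [[0.05, 0.0033, 0.0727], 0],
    [[0.0547, 0.0033, 0.0727], 0],
    [[0.0547, 0.0033, 0.0727], 0],
    [[0.0547, 0.0033, 0.0727], 0],
  ],
)

```text
clock: 10.03
tool_pos: [0.4679, 0.1386, 0.0655]
eef_rot: [0.943, -0.332, 0.0, -0.0]
contact_force: [0.3, -0.3, -1.9]
opening: 0.217
```

```bash
python3 - <<'E'
from h import *
for c in ['side','wrist']:
    s=snap(c,c+'5')
print({k:np.round(s[k],4) for k in ['clock','tool_pos','eef_rot','contact_force','moment','opening','q']})
i=cv2.imread('pics/side5.png')[190:290,240:400]; cv2.imwrite('pics/side5c.png',cv2.resize(i,None,fx=5,fy=5,interpolation=2))
E
```

```text
{'clock': np.float64(10.0833), 'tool_pos': array([0.4677, 0.1388, 0.0655]), 'eef_rot': array([ 9.434e-01, -3.315e-01, -2.000e-04, -1.000e-04]), 'contact_force': array([-0.7351,  0.8004, -0.5825]), 'moment': array([ 0.1219,  0.1345, -0.003 ]), 'opening': np.float64(0.2207), 'q': array([-0.4856,  0.8842,  0.1708,  2.1161, -0.7313,  0.1987, -1.9019])}
```

View pics/side5c.png

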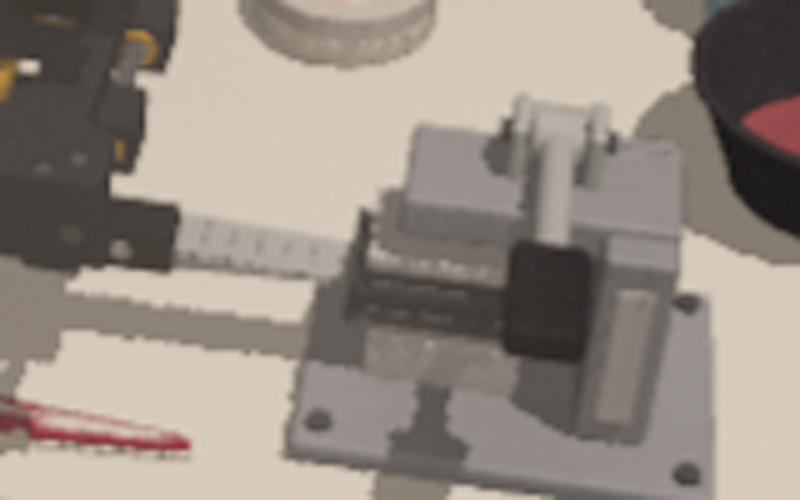

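View pics/wrist5.png

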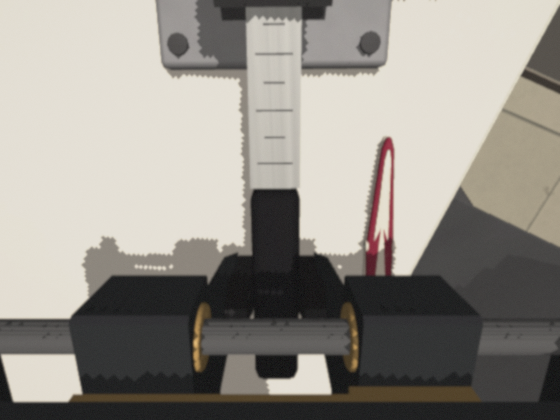

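```bash
cat > avg.py <<'E'
from h import *
F=[];Mo=[];P=[]
for i in range(12):
    snapshot('side'); s=get_state(); F.append(s['contact_force']);Mo.append(s['moment']);P.append(s['tool_pos'])
M=R.from_quat(s['eef_rot']).as_matrix()
F=np.array(F);print('t',round(s['clock'],2),'F tool',(M.T@F.mean(0)).round(2),'sd',F.std(0).round(2),'M tool',(M.T@np.mean(Mo,0)).round(3),'pos',np.mean(P,0).round(5))
e=np.array([.4677,.1388,.0655]);print('adv mm since wrist5',((M.T@(np.mean(P,0)-e))*1000).round(2))
E
python3 avg.py
```

```text
t 10.73 F tool [ 0.02 -0.25  0.82] sd [0.66 0.5  0.52] M tool [ 0.03  -0.158  0.01 ] pos [0.4678  0.13869 0.06542]
adv mm since wrist5 [0.14 0.02 0.08]
```

Emit:
jog_arm(
  rows=[
    [[0.004, 0, 0], 0],
    [[0.008, 0, 0], 0],
    [[0.012, 0, 0], 0],
    [[0.014, 0, 0], 0],
    [[0.014, 0, 0], 0],
  ],
)

```text
clock: 11.15
tool_pos: [0.4767, 0.1315, 0.0654]
eef_rot: [0.943, -0.332, 0.0, 0.0]
contact_force: [0.6, -0.5, -0.9]
opening: 0.223
```

```bash
python3 avg.py
```

```text
t 11.75 F tool [0.01 0.02 1.05] sd [0.51 0.29 0.62] M tool [ 0.026 -0.135  0.005] pos [0.47611 0.13199 0.06543]
adv mm since wrist5 [10.82  0.06  0.07]
```

Emit:
jog_arm(
  rows=[
    [[0.003, 0, 0], 0],
    [[0.006, 0, 0], 0],
    [[0.008, 0, 0], 0],
    [[0.008, 0, 0], 0],
  ],
)

```text
clock: 12.08
tool_pos: [0.4806, 0.1283, 0.0654]
eef_rot: [0.943, -0.332, -0.0, -0.0]
contact_force: [-1.6, 1.5, -1.0]
opening: 0.221
```

```bash
python3 avg.py
```

```text
t 12.68 F tool [-1.94 -0.01  0.81] sd [0.51 0.48 0.36] M tool [ 0.03  -0.595  0.009] pos [0.48058 0.12835 0.06538]
adv mm since wrist5 [16.59  0.09  0.11]
```

Emit:
jog_arm(
  rows=[
    [[0.003, 0, 0], 0],
    [[0.005, 0, 0], 0],
    [[0.007, 0, 0], 0],
    [[0.007, 0, 0], 0],
  ],
)

```text
clock: 13.02
tool_pos: [0.4848, 0.1249, 0.0654]
eef_rot: [0.943, -0.332, -0.0, -0.0]
contact_force: [-1.9, 2.0, -1.6]
opening: 0.226
```

```bash
python3 avg.py
```

```text
t 13.62 F tool [-3.54  0.03  1.05] sd [0.5  0.49 0.59] M tool [ 0.033 -0.905 -0.01 ] pos [0.48481 0.12496 0.0654 ]
adv mm since wrist5 [22.01  0.09  0.1 ]
```

Emit:
jog_arm(
  rows=[
    [[0.002, 0, 0], 0],
    [[0.004, 0, 0], 0],
    [[0.006, 0, 0], 0],
    [[0.006, 0, 0], 0],
    [[0.006, 0, 0], 0],
  ],
)

```text
clock: 14.03
tool_pos: [0.4885, 0.1221, 0.0654]
eef_rot: [0.943, -0.332, 0.0, -0.0]
contact_force: [-2.5, 2.3, -1.0]
opening: 0.224
```

```bash
python3 avg.py; python3 - <<'E'
from h import *
for c in ['side','wrist']:
    s=snap(c,c+'6')
i=cv2.imread('pics/side6.png')[190:290,240:400]; cv2.imwrite('pics/side6c.png',cv2.resize(i,None,fx=5,fy=5,interpolation=2))
E
```

```text
t 14.63 F tool [-3.77  0.2   1.32] sd [0.49 0.54 0.47] M tool [ 0.034 -1.013  0.011] pos [0.48849 0.12208 0.06544]
adv mm since wrist5 [2.668e+01 2.000e-02 7.000e-02]
```

View pics/side6c.png

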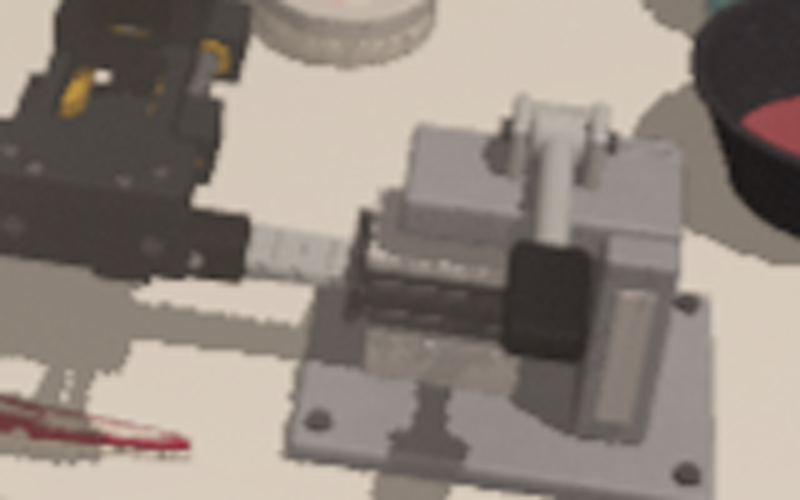

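View pics/wrist6.png

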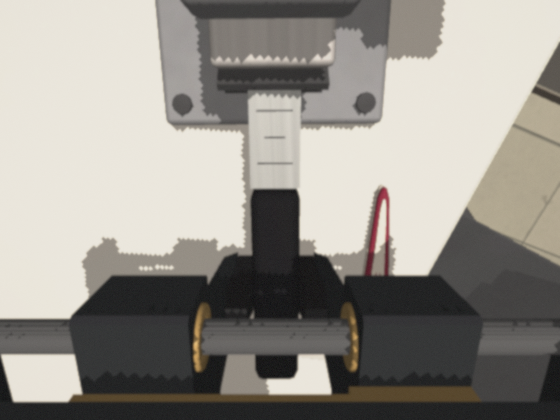

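Emit:
jog_arm(
  rows=[
    [[0.002, 0, 0], 0],
    [[0.004, 0, 0], 0],
    [[0.006, 0, 0], 0],
    [[0.006, 0, 0], 0],
    [[0.006, 0, 0], 0],
  ],
)

```text
clock: 15.15
tool_pos: [0.4916, 0.1195, 0.0654]
eef_rot: [0.943, -0.332, -0.0, -0.0]
contact_force: [-3.9, 3.4, -0.7]
opening: 0.221
```

```bash
python3 avg.py
```

```text
t 15.75 F tool [-5.25 -0.06  0.89] sd [0.36 0.53 0.38] M tool [ 0.022 -1.242 -0.012] pos [0.49162 0.11951 0.06539]
adv mm since wrist5 [30.73  0.09  0.1 ]
```

```bash
python3 - <<'E'
from h import *
for c in ['side','wrist']:
    s=snap(c,c+'7')
m=mark_of('lever_paddle','side')
print([(x['pixel'],x['p']) for x in m[:1]])
a=cv2.imread('pics/side7.png')[190:290,240:400]; b=cv2.imread('pics/wrist7.png')[0:260,140:420]
cv2.imwrite('pics/f7.png',np.hstack([cv2.resize(a,(480,300)),cv2.resize(b,(320,300))]))
E
```

```text
[([246.1, 348.0], 0.71)]
```

View pics/f7.png

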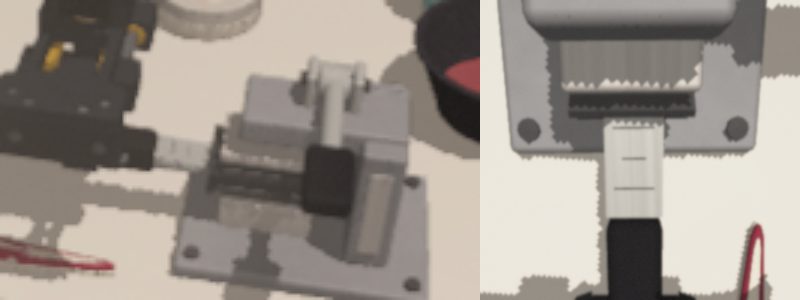

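The last picture shows the lever down, the blade centred and square between the plates, and the handle still firmly gripped. I'm handing the job in.

```bash
python3 -c "
from plant import workorder; print(workorder.finish_job())"
```

```text
the job is handed in; nothing more can be done
None
```

I pressed the lever fully down, slid the taper gauge level between the plates until it dragged at about 5 N, and handed the job in still holding it there. It took about 16 s of the 67 s allowed.

- **Lever:** it met its stop at a fingertip height of 123 mm, which is the level position, with about 14 N on it. Later pictures show it still down.
- **Drag:** the averaged force along the blade was 5.2 N, and the wrist moment gives about 5.1 N. The force rose gradually over the last 15 mm or so.
- **Both plates touching:** the vertical force stayed at its free-air value of about 0.8–0.9 N. The two plates therefore press about equally, and I made no height correction.
- **Depth and grip:** the tip is about 41 mm past the mouth. The gauge did not slip in the grip, and the last wrist picture shows the blade centred and square between the plates.

**Disagreements:**
- The side and scene cameras put the stand about 2–4 mm off from my model, so I set the sideways position from the wrist camera.
- The fingers pressed upward with about 7.6 N when they closed on the handle. That went away once the gauge was lifted.

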